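File a parts leaf in a lever arch file

TASK

File the parts leaf in the open lever arch file: lift the lever all the way so that the rings spring wide open, thread both holes of the leaf over the two posts and lay it flat on the sheets (its far edge towards the arches), then press the lever down until the rings snap shut, and let go. Be gentle: never wrench or lean on the ring mechanism or force the leaf, and leave the other things on the bench alone.

Things in the scene. Friction and masses are not known exactly. Their poses are not given: they have to be found in the camera images.
- file: Black lever arch file lying open and flat, fixed; covers 3 mm thick, 320 mm along its y. Origin on the bench under the ring mechanism; x runs from the sheets to the spine, y along the spine to the lever, z up. Sheets: x = -205 to -6, y = +-107, top z = 15 mm. Posts, arches and lever are clamped together on a margin slide 4 to 28 mm (not measured) before its zero mark, towards the sheets (-x).
- arch (a joint): Angle of the pair of arches, rad: 0 shut, 0.8 wide open. Bars 6 mm thick at the file's y = +-40 mm, on a shaft 52 mm beyond the posts (+x), at z = 10 mm; shut, they bridge over to the post tips, 67 mm high; open, their tips stand back 40 mm from the posts, up to 75 mm high. Moved by the lever only.
- lever (a joint): Angle of the ring lever, rad: 0 down, rings shut; 0.95 raised to its stop, rings wide open. Over-centre at 0.10: below that it snaps itself down to 0, above it springs up to 0.95 and stays. Freeing it takes about 3 N upward at the grip; bringing it down up to about 10 N at the grip (most in mid-swing, fading to nothing near the end, then a hard stop).
- lever_grip (a point): Where the grip of the lowered lever would be with the margin slide at its zero mark (fixed to the file; the true one lies 4 to 28 mm towards -x of the file): middle of a round steel knob, 14 mm wide along the file's x (flat ends, to pinch), 16 mm across, 80 mm from the hinge axis, 26 mm above the bench, 15 mm free below. The lever is a strip 8 mm wide, 4 mm thick.
- lever_hinge (a point): Middle of the lever's hinge, likewise for the zero mark: the file's x = 32, y = 52, z = 26 mm; the true one lies 4 to 28 mm towards -x, as far as the grip and the posts. The lever turns about the file's x axis: its grip lies towards the file's +y when down, and rises and comes back towards the hinge as the angle grows.
- post_left (a point): Tip of the left steel post, likewise for the zero mark (fixed to the file): x = -10, y = +40 mm, 50 mm above the bench; the true post lies 4 to 28 mm towards -x, by exactly the same amount as the lever's grip. Posts are upright, 7 mm in diameter, with a slightly tapered flat tip 6 mm across.
- post_right (a point): The right post's tip, likewise for the zero mark: the file's x = -10, y = -40 mm; same shape and same displacement.
- leaf: Loose grey plastic parts leaf, about 120 g: board 95 (its x) by 120 (y) by 5 mm, two 10 mm square holes right through 24 mm from its far (+x) edge; on top, as its handle, a case 44 (x) by 40 (y) by 26 mm high, centred at x = -22 mm, showing a round watch movement. Origin in the middle of the board's underside, z up. It lies case up; filed, its axes match the file's.
- leaf_hole_left (a point): Middle of the leaf's hole at its x = 23.5, y = +40 mm, at the underside. Goes on post_left.
- leaf_hole_right (a point): Middle of the leaf's hole at its x = 23.5, y = -40 mm, at the underside. Goes on post_right.
- stand: Bystander: round grey screwdriver stand, 72 mm across, 120 mm high with its screwdrivers. Origin at its foot.
- dome: Bystander: glass dust dome, 80 mm across, 70 mm high. Origin at its foot.
- tray: Bystander: black divided parts tray, 90 x 130 x 18 mm. Origin at its foot.
- mech (a joint): Yield of the steel mechanism plate (with posts, arches and lever) on its springy cover, m: 0 at rest, negative pushed down, positive pulled up; 15 N per mm. The rivets are strained beyond 1.7 mm either way.
There are look-alikes about, which are no part of the job. What is meant by the leaf is not red or white, and is the larger of those in its own colour.

How it is judged (in metres and radians):
On the way, in this order (a step that is already met when the one before it is completed fails the run):
1. the lever is raised to its stop and the rings stand open (value of joint lever above 0.88 rad), for 0.2 s.
2. with the rings open, the leaf lies flat on the sheets with both holes over the posts (x of leaf in the frame of file between -0.0635 and -0.0355 m and y of leaf in the frame of file between -0.006 and 0.006 m and angle between the x axis of leaf and the x axis of file, either way round below 0.1 rad and y of leaf_hole_left in the frame of file above 0 m and z of leaf in the frame of file below 0.019 m and angle between leaf's own z axis and vertical below 0.06 rad and value of joint lever above 0.8 rad), for 0.2 s.
3. the lever is pressed down and the rings are shut (value of joint lever below 0.035 rad), for 0.2 s.
At the end, for the whole second after the job is handed in: Lever down (below 0.035 rad), rings shut; the leaf at rest, flat on the sheets (within 4 mm, tilt below 0.06 rad), posts through its holes: its middle at the file's x = -49.5 +- 14, y = 0 +- 6 mm, its x along the file's x within 0.1 rad, left hole on the left (value of joint lever below 0.035 rad and x of leaf in the frame of file between -0.0635 and -0.0355 m and y of leaf in the frame of file between -0.006 and 0.006 m and angle between the x axis of leaf and the x axis of file, either way round below 0.1 rad and y of leaf_hole_left in the frame of file above 0 m and z of leaf in the frame of file below 0.019 m and angle between leaf's own z axis and vertical below 0.06 rad and linear speed of leaf below 0.02 m/s); the robot touches nothing.
It fails at once if the ring mechanism is pushed or pulled with more than about 25 N (its springy seat yields 1.7 mm) (value of joint mech above 0.0017 m or value of joint mech below -0.0017 m).
It fails at once if the leaf is forced against the file with more than 40 N (contact force between leaf and file above 40 N).
It fails at once if the stand is disturbed (moved more than 15 mm) (distance of stand from where it was at the start of the episode above 0.015 m).
It fails at once if the dome is disturbed (moved more than 15 mm) (distance of dome from where it was at the start of the episode above 0.015 m).
It fails at once if the tray is disturbed (moved more than 15 mm) (distance of tray from where it was at the start of the episode above 0.015 m).
It also fails if it takes over 72 s, if anything falls off the work surface, if the arm or the gripper's body presses on something with over 40 N, if the wrist force passes 120 N, or if a joint passes its speed limit or range.

ROBOT

A 6-joint arm with a two-finger parallel gripper is mounted at the origin on the work surface. World frame = base frame: x ahead of the robot, y to its left, z up, the work surface at z = 0. Lengths are in m, angles in degrees, forces in N, time in s.
With the tool pointing down it reaches from about 0.35 to 0.725 m from the base axis. Payload 6 kg.
Tool frame: the origin (TCP) lies on the mounting face of the last link; the fingertips stand 173 mm ahead of it and the grasp point (between the pads) lies 155 mm ahead of it (robot.grasp_offset is the distance from the TCP to the grasp point, in m); z points along the fingers, y is the line along which they close (so a half turn about z gives the same grasp; the last joint's range is limited). The gripper opens to 85 mm and grips with 20 to 120 N. Pads are 22 mm wide; open, the fingers measure 114 mm over their backs; the gripper's body (76 mm by 85 mm) begins 54 mm behind the grasp point. The pads swing forward as they close: fully open they stand 13 mm farther back than shut.
Start: joints at [19.12, 2.303, 4.859, 0, -92.561, -19.12], TCP at [0.6, 0, 0.405] pointing down, gripper open.
Joint ranges: [-146.85, 146.85], [-73.84, 115.35], [-62.03, 85.46], [-188.31, 113.3], [-161.28, -10.13], [-171.36, 171.36]. Speed limits (degrees/s): [147.25, 147.25, 172.46, 180, 180, 180].

INTERFACE

Orientations are given as [roll, pitch, yaw] about the fixed x, y, z axes, in that order (R = Rz(yaw) Ry(pitch) Rx(roll)).
In Python, from rig import robot, viewer, spotter gives the robot as it stands. The module is installed in compiled form; this text tells all that it offers.
- The arm moves only by the tool servo_tool, never from a script. Its argument "moves" is a list of rows, each a list of 7 numbers: the opening, from 0 (shut) to 1 (fully open), then the shift along the world's x, y, z in cm, then the turn, a rotation vector about the world's x, y, z in degrees. A call has exactly 10 rows; each row is the pose to reach, as a shift and turn from the pose commanded when the call began; what a row does not reach only later rows make up. A row lasts 1/12 s, in which the tool goes at most 41.7 mm and 7.16 degrees, less where a joint would pass 70% of its speed; a pose out of reach is approached as far as the arm can. A call with a gripper value outside its range is refused whole. The fingers move at their own pace and stop on an object; "grip_force" is the grip in N (left out, the last holds). Time passes only in rows, so rows that repeat a pose let the fingers close, or fill a call up. It gives the time, the measured TCP pose, the force, the opening and the grip force at its end, in the units of the state.
- robot.observe(): the state, without advancing time (a new reading comes with each control period).
- viewer.snapshot(name): name is "scene" or "side" or "wrist"; returns a dict with "color" (420x560x3 uint8, red, green, blue), "depth" (420x560 float32, m along the optical axis (not along the pixel's ray), 0 where there is no reading), "fx", "fy", "cx", "cy" (pixels), "dist" ([k1, k2, p1, p2, k3] as OpenCV has them; the pictures are not rectified), "origin" and "rotation" of the camera in the world. Camera axes: x right, y up, looking along -z (the intrinsics and any distortion apply to the point x, -y, -z); pixel columns grow to the right and rows downward; lengths in m; the calibration is good to about 2 mm. A picture is of the moment at which its call begins.
- robot.sign_off(): hands the job in; it is judged then, once.
Trained networks look in a picture, given as the dict that the camera call returned (one of the last four; its "shot" number tells which), for a name from the list of things; names that differ only in an ending like _2 or _b are one class to them, and where a whole thing is asked for, a point or a joint stands for the part that bears it (a point fixed in the world has none). Each returns a list of dicts, best first, with "conf" (0 to 1); they miss things now and then, are a little off and sometimes report something else, mostly with a low value. They report only what shows in the picture. A call takes as long as a camera call. They do not tell look-alikes from the thing itself.
- spotter.search_frame(picture, query): "at" ([x, y, z] in m, in the coordinates of the camera as it stood for that picture, good to about 4 mm: the middle of the surface that is visible of it).
The state is a dict: "time_s": time; "joint_positions": joint angles; "qd": joint speeds; "tau": joint torques, N m; "tcp_pos": TCP position; "tool_rot": TCP orientation; "wrist_force": force on the tool from outside, world axes, zero at the start; "wrist_torque": the same for the moment, N m; "grip_width": finger opening in m; "grip_force": force on a finger pad.
Only numpy, scipy, OpenCV 4.12 (cv2) and the standard library are available. Lean on these libraries where they do the work, as an engineer would, in place of code of your own. Each camera call takes 0.05 s, during which the arm holds its last target. There are 200 camera calls.

## Working session

There is one attempt and no reset: what is moved stays moved. The work goes in short steps, Python scripts to look and compute and a tool call to move; the robot and the scene stay as the last step left them, time stands still between calls to the robot, and variables do not carry over. Pictures are saved under pics/ and viewed, at most 10 in all, crops included, and the job is handed in when it is done.

Besides the shell and the picture viewer there is one more tool, called after ">>>" as name(argument=value, ...), one argument or row to a line, values as JSON. servo_tool: Moves the arm, as the interface text tells. Its arguments: {"type":"object","properties":{"moves":{"type":"array"},"grip_force":{"type":"number"}},"required":["moves"]}

```bash
mkdir -p pics; cat > h.py <<'E'
import numpy as np, cv2
from rig import robot, viewer, spotter
def world(s,c): return np.array(s["origin"])+np.array(s["rotation"])@np.array(c)
def save(s,n,crop=None,k=1):
    im=s["color"][:,:,::-1]
    if crop: a,b,c,d=crop; im=im[b:d,a:c]
    cv2.imwrite("pics/"+n,cv2.resize(im,None,fx=k,fy=k,interpolation=cv2.INTER_CUBIC))
def K(s): return np.array([[s["fx"],0,s["cx"]],[0,s["fy"],s["cy"]],[0,0,1.]])
def pix(s,u,v,z=None):
    "world point at pixel; by depth, or on plane z"
    n=cv2.undistortPoints(np.array([[[u,v]]],float),K(s),np.array(s["dist"],float))[0,0]
    d=np.array([n[0],-n[1],-1.])
    if z is None: return world(s,d*s["depth"][int(round(v)),int(round(u))])
    r=np.array(s["rotation"])@d; o=np.array(s["origin"]); return o+r*(z-o[2])/r[2]
def proj(s,p):
    c=np.array(s["rotation"]).T@(np.array(p)-np.array(s["origin"]))
    return cv2.projectPoints(np.array([[c[0],-c[1],-c[2]]]),np.zeros(3),np.zeros(3),K(s),np.array(s["dist"],float))[0].ravel()
E
python3 - <<'E'
from h import *
print(robot.observe()["tool_rot"],robot.grasp_offset)
S=[]
for n in ["scene","side","wrist"]:
    s=viewer.snapshot(n); S.append(s)
    print(n,np.round(s["origin"],3))
    for q in ["file","lever","lever_grip","post_left","post_right","leaf","leaf_hole_left","leaf_hole_right","stand","dome","tray"]:
        for r in spotter.search_frame(s,q)[:4]:
            w=world(s,r["at"]); print(q,round(r["conf"],2),np.round(w,3),np.round(proj(s,w)))
im=np.vstack([S[0]["color"],S[1]["color"]])[:,:,::-1]
cv2.imwrite("pics/a.png",cv2.resize(S[0]["color"][:,:,::-1],(800,600)));cv2.imwrite("pics/b.png",np.hstack([cv2.resize(S[1]["color"][:,:,::-1],(400,300)),cv2.resize(S[2]["color"][:,:,::-1],(400,300))]))
E
```

```text
[ 1.79900512e+02 -6.92322410e-03 -8.99975181e+01] 0.1547
scene [ 1.078 -0.668  0.784]Traceback (most recent call last):
  File "<stdin>", line 9, in <module>
  File "h.py", line 17, in proj
    return cv2.projectPoints(np.array([[c[0],-c[1],-c[2]]]),np.zeros(3),np.zeros(3),K(s),np.array(s["dist"],float))[0].ravel()
                                        ~^^^
IndexError: invalid index to scalar variable.
```

```bash
python3 - <<'E'
from h import *
for n in ["scene","side","wrist"]:
    s=viewer.snapshot(n); print(n,s["origin"],s["rotation"],s["fx"],s["fy"],s["cx"],s["cy"],s["dist"])
E
```

```text
scene [ 1.0775346  -0.66764389  0.7839401 ] [47.26755594 -0.26037893 49.73843479] 401.4277745053992 401.4277745053992 280.3632265406381 213.7583792138664 [0.00815272 0.         0.         0.         0.        ]
side [ 0.04657682 -0.8115555   1.0485128 ] [ 38.52084477   0.46858572 -34.84054674] 419.7754733879033 419.7754733879033 275.82450447781105 217.558398152408 [-0.10623113  0.          0.          0.          0.        ]
wrist [ 0.60120872 -0.07267815  0.37315475] [-1.66792418e+01 -7.12083474e-02 -1.79983278e+02] 291.76184345480885 291.76184345480885 276.378112418286 207.53059133810834 [-0.01572329  0.          0.          0.          0.        ]
```

Rotation is rpy in degrees; fix the helper.

```bash
python3 - <<'E'
t=open('h.py').read().replace('np.array(s["rotation"])','Rm(s)').replace('def world','from scipy.spatial.transform import Rotation as R\ndef Rm(s): return R.from_euler("xyz",s["rotation"],degrees=True).as_matrix()\ndef world',1)
open('h.py','w').write(t)
E
python3 - <<'E'
from h import *
S=[]
for n in ["scene","side","wrist"]:
    s=viewer.snapshot(n); S.append(s)
    print(n)
    for q in ["file","lever","lever_grip","post_left","post_right","leaf","leaf_hole_left","leaf_hole_right","stand","dome","tray"]:
        for r in spotter.search_frame(s,q)[:4]:
            w=world(s,r["at"]); print(q,round(r["conf"],2),np.round(w,3),np.round(proj(s,w)))
cv2.imwrite("pics/a.png",cv2.resize(S[0]["color"][:,:,::-1],(800,600)));cv2.imwrite("pics/b.png",np.hstack([cv2.resize(S[1]["color"][:,:,::-1],(400,300)),cv2.resize(S[2]["color"][:,:,::-1],(400,300))]))
E
```

```text
scene
file 0.84 [0.659 0.062 0.01 ] [383. 226.]
lever 0.21 [ 0.685 -0.235  0.053] [312. 276.]
lever_grip 0.63 [0.657 0.06  0.005] [382. 227.]
post_left 0.96 [0.656 0.063 0.002] [382. 227.]
post_left 0.47 [ 0.474 -0.327  0.011] [228. 255.]
post_right 0.88 [0.653 0.062 0.005] [381. 226.]
post_right 0.33 [ 0.466 -0.326  0.008] [227. 254.]
leaf 0.95 [ 0.763 -0.391  0.004] [282. 352.]
leaf 0.86 [ 0.477 -0.616  0.007] [121. 321.]
leaf 0.7 [ 0.232 -0.406  0.005] [155. 220.]
leaf 0.6 [ 0.471 -0.326  0.01 ] [228. 254.]
leaf_hole_left 0.68 [ 0.229 -0.406  0.002] [155. 220.]
leaf_hole_left 0.65 [ 0.76  -0.387  0.006] [283. 350.]
leaf_hole_left 0.64 [ 0.48  -0.617  0.008] [121. 322.]
leaf_hole_left 0.61 [ 0.471 -0.323  0.008] [229. 254.]
leaf_hole_right 0.88 [ 0.76  -0.39   0.009] [282. 350.]
leaf_hole_right 0.84 [ 0.476 -0.614  0.01 ] [121. 319.]
leaf_hole_right 0.62 [ 0.467 -0.326  0.007] [227. 255.]
leaf_hole_right 0.6 [ 0.231 -0.408  0.007] [154. 220.]
stand 0.8 [ 0.686 -0.237  0.049] [312. 279.]
dome 0.87 [ 0.584 -0.495  0.046] [191. 312.]
dome 0.21 [ 0.342 -0.267  0.012] [219. 217.]
tray 0
[... 905 characters left out ...]
.619  0.009] [369. 349.]
stand 0.44 [0.573 0.054 0.005] [260. 177.]
dome 0.83 [ 0.554 -0.498  0.045] [367. 290.]
dome 0.72 [ 0.336 -0.266  0.008] [253. 277.]
tray 0.88 [ 0.336 -0.268  0.008] [253. 277.]
wrist
file 0.57 [0.608 0.045 0.004] [271. 213.]
file 0.29 [0.576 0.19  0.029] [294. 317.]
lever 0.74 [0.578 0.187 0.028] [293. 315.]
lever_grip 0.69 [0.611 0.047 0.002] [269. 213.]
post_left 0.91 [0.612 0.041 0.004] [269. 210.]
post_left 0.5 [0.575 0.126 0.029] [296. 276.]
post_right 0.61 [0.611 0.043 0.002] [269. 211.]
stand 0.65 [ 0.675 -0.191  0.016] [207.   5.]
stand 0.51 [0.609 0.041 0.002] [271. 209.]
dome 0.27 [0.566 0.128 0.063] [305. 292.]
tray 0.77 [ 0.321 -0.2    0.007] [531.   1.]
```

View pics/a.png

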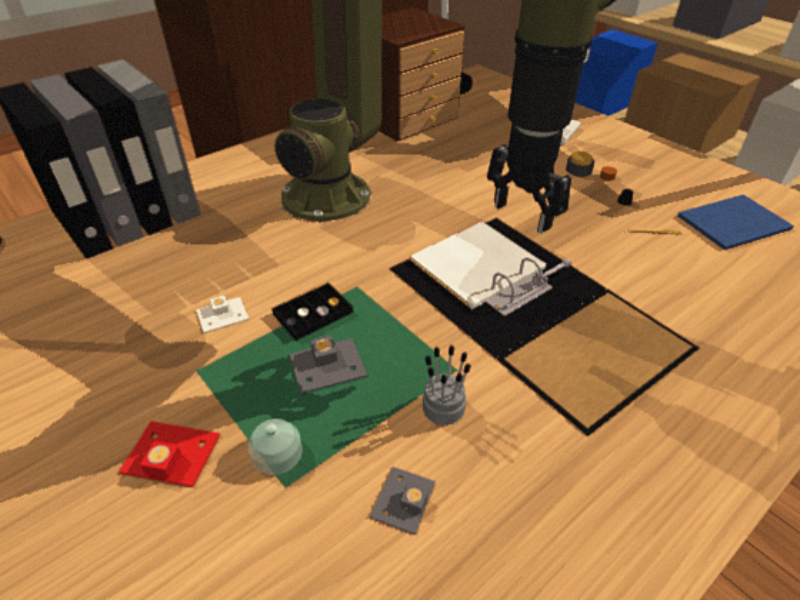

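View pics/b.png

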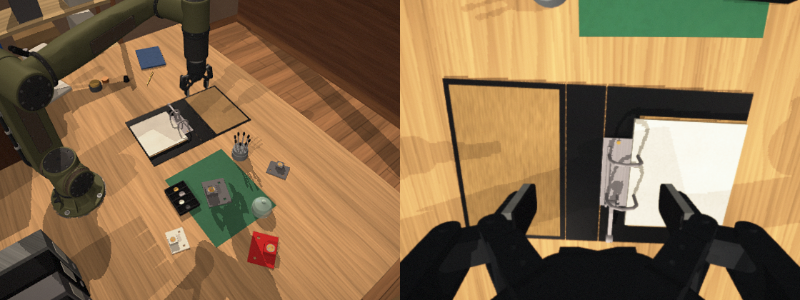

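```bash
python3 - <<'E'
from h import *
import pickle
s=viewer.snapshot("wrist");a=viewer.snapshot("scene");b=viewer.snapshot("side")
pickle.dump((s,a,b),open("p0.pkl","wb"))
rs=lambda im,w,h:cv2.resize(im[:,:,::-1],(w,h),interpolation=cv2.INTER_CUBIC)
top=rs(s["color"][95:345,30:550],800,385)
c1=rs(a["color"][230:280,200:265],280,215);c2=rs(a["color"][323:373,255:320],280,215);c3=rs(b["color"][245:295,275:331],240,215)
cv2.imwrite("pics/c.png",np.vstack([top,np.hstack([c1,c2,c3])]))
E
```

```text
(no output)
```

View pics/c.png

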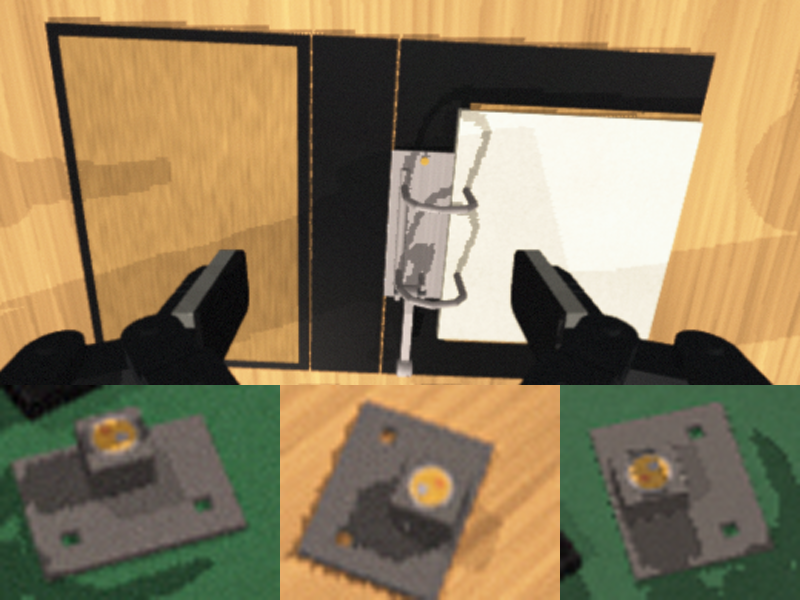

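```bash
python3 - <<'E'
from h import *
import pickle
s,a,b=pickle.load(open("p0.pkl","rb"))
f=lambda x,y:(x/800*520+30,y/385*250+95)
P={}
for n,(x,y),z in [("sh(-6,-107)",(459,110),.015),("sh(-205,-107)",(702,122),.015),("sh(-6,107)",(438,340),.015),("cov -y far",(714,57),.003),("cov -y near",(47,24),.003),("knob",(404,367),.034),("knobaxis",(404,362),.026),("postL tip",(460,280),.05),("postR tip",(470,195),.05),("arch base L",(400,288),.02)]:
    u,v=f(x,y); P[n]=pix(s,u,v,z); print(n,np.round(P[n],4),"depth:",np.round(pix(s,u,v),4))
for i,j in [("sh(-6,-107)","sh(-205,-107)"),("sh(-6,107)","sh(-6,-107)"),("cov -y near","cov -y far"),("postL tip","postR tip")]:
    d=P[i]-P[j];print(i,j,np.linalg.norm(d).round(4),np.degrees(np.arctan2(d[1],d[0])).round(2))
g=lambda x,y:(x/280*65+200,(y-385)/215*50+230); g2=lambda x,y:((x-280)/280*65+255,(y-385)/215*50+323); g3=lambda x,y:((x-560)/240*56+275,(y-385)/215*50+245)
def leaf(cam,fn,pts):
    Q=[pix(cam,*fn(*p),.005) for p in pts]
    for q in Q: print(np.round(q,4))
    print("hole dist",np.linalg.norm(Q[0]-Q[1]).round(4),"edges",[np.linalg.norm(Q[2+k]-Q[2+(k+1)%4]).round(3) for k in range(4)],"ctr",np.mean(Q[2:],0).round(4), "hole axis", np.degrees(np.arctan2(*(Q[0]-Q[1])[1::-1])).round(2))
print("mat, scene");leaf(a,g,[(70,538),(203,503),(12,462),(203,418),(245,527),(48,578)])
print("mat, side");leaf(b,g3,[(729,527),(694,431),(637,579),(592,431),(722,405),(772,545)])
print("small");leaf(a,g2,[(343,538),(387,436),(299,553),(366,403),(494,443),(432,598)])
E
```

```text
sh(-6,-107) [ 0.5371 -0.0181  0.015 ] depth: [ 0.5355 -0.0167  0.0061]
sh(-205,-107) [ 0.3384 -0.0088  0.015 ] depth: [ 0.3383 -0.0088  0.0149]
sh(-6,107) [0.5456 0.1985 0.015 ] depth: [0.5437 0.2075 0.0031]
cov -y far [ 0.3306 -0.0596  0.003 ] depth: [ 0.3307 -0.0596  0.0031]
cov -y near [ 0.864  -0.0848  0.003 ] depth: [ 0.8636 -0.0848  0.0035]
knob [0.5784 0.2131 0.034 ] depth: [0.5783 0.2139 0.033 ]
knobaxis [0.5779 0.2142 0.026 ] depth: [0.5781 0.212  0.0286]
postL tip [0.5354 0.1147 0.05  ] depth: [0.5314 0.1259 0.0305]
postR tip [0.5316 0.0416 0.05  ] depth: [0.5289 0.046  0.0376]
arch base L [0.5824 0.14   0.02  ] depth: [0.5838 0.1248 0.0453]
sh(-6,-107) sh(-205,-107) 0.1989 -2.69
sh(-6,107) sh(-6,-107) 0.2167 87.75
cov -y near cov -y far 0.5341 -2.7
postL tip postR tip 0.0731 87.03
mat, scene
[ 0.4792 -0.3668  0.005 ]
[ 0.5074 -0.2915  0.005 ]
[ 0.4065 -0.3605  0.005 ]
[ 0.4513 -0.2495  0.005 ]
[ 0.5381 -0.2838  0.005 ]
[ 0.4959 -0.3928  0.005 ]
hole dist 0.0804 edges [np.float64(0.12), np.float64(0.093), np.float64(0.117), np.float64(0.095)] ctr [ 0.4729 -0.3217  0.005 ] hole axis -110.52
mat, side
[ 0.4781 -0.3696  0.005 ]
[ 0.5053 -0.2956  0.005 ]
[ 0.405  -0.3657  0.005 ]
[ 0.4477 -0.2549  0.005 ]
[ 0.5345 -0.2897  0.005 ]
[ 0.493  -0.3969  0.005 ]
hole dist 0.0789 edges [np.float64(0.119), np.float64(0.094), np.float64(0.115), np.float64(0.093)] ctr [ 0.47   -0.3268  0.005 ] hole axis -110.15
small
[ 0.7568 -0.4203  0.005 ]
[ 0.7291 -0.3694  0.005 ]
[ 0.7492 -0.441   0.005 ]
[ 0.708  -0.3655  0.005 ]
[ 0.7664 -0.3311  0.005 ]
[ 0.8064 -0.4074  0.005 ]
hole dist 0.058 edges [np.float64(0.086), np.float64(0.068), np.float64(0.086), np.float64(0.066)] ctr [ 0.7575 -0.3862  0.005 ] hole axis -61.41
```

Candidates: grey on the mat, scene px (228,254), measures 95×120 with holes 80 mm apart. Small grey at (283,351) is 66×86, red is at (121,320), white at (155,220). The leaf is the grey one on the mat, and the crop confirms it. Its yaw is about -20°. The file yaw is -2.7°, and the knob is near (0.578, 0.217). I'll move closer to the lever now.

>>> servo_tool(
  moves=[
    [1,-0.5,3,-1.5,0,0,-0.7],
    [1,-1,6,-3,0,0,-1.4],
    [1,-1.5,9,-4.5,0,0,-2.1],
    [1,-2.2,12,-6,0,0,-2.7],
    [1,-2.2,14,-7.5,0,0,-2.7],
    [1,-2.2,14,-7.5,0,0,-2.7],
    [1,-2.2,14,-7.5,0,0,-2.7],
    [1,-2.2,14,-7.5,0,0,-2.7],
    [1,-2.2,14,-7.5,0,0,-2.7],
    [1,-2.2,14,-7.5,0,0,-2.7],
  ],
)

```text
time_s: 3.03
tcp_pos: [0.5783, 0.1391, 0.3308]
tool_rot: [-179.9, 0.0, -92.8]
wrist_force: [-1.0, 1.3, 0.6]
grip_width: 0.0853
grip_force: 0.0
```

```bash
python3 - <<'E'
from h import *
import pickle
s=viewer.snapshot("wrist");pickle.dump(s,open("p1.pkl","wb"))
for q in ["lever","lever_grip","post_left","post_right"]:
    for r in spotter.search_frame(s,q)[:2]:
        w=world(s,r["at"]); print(q,round(r["conf"],2),np.round(w,4),np.round(proj(s,w)))
save(s,"d.png",None,800/560)
o=robot.observe();print(o["tcp_pos"],o["tool_rot"])
E
```

```text
lever 0.67 [0.5775 0.1857 0.0274] [281. 243.]
lever_grip 0.98 [0.5965 0.0806 0.0084] [256. 136.]
post_left 0.66 [0.5965 0.0773 0.0036] [257. 132.]
post_right 0.84 [0.593  0.0798 0.0031] [260. 135.]
[0.5780871  0.13958727 0.32989556] [-1.79988324e+02  7.33834350e-03 -9.27378686e+01]
```

View pics/d.png

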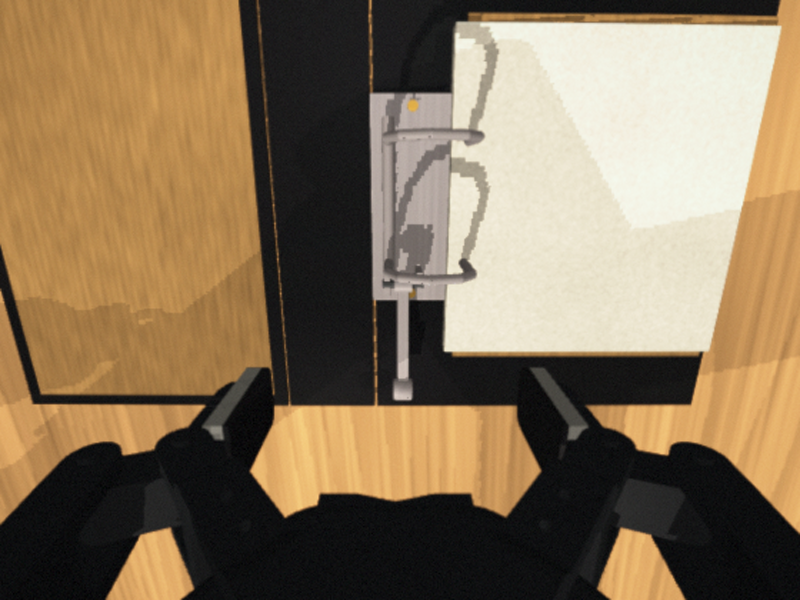

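```bash
python3 - <<'E'
from h import *
import pickle
s=pickle.load(open("p1.pkl","rb"))
c=560/800
ip=[((455,22),(-6,-107)),((780,27),(-205,-107)),((444,351),(-6,107)),((709,352),(-205,107))]
W=np.array([pix(s,u*c,v*c,.015)[:2] for (u,v),_ in ip]);F=np.array([f for _,f in ip])/1e3
# rigid fit
fm,wm=F.mean(0),W.mean(0);H=(F-fm).T@(W-wm);th=np.arctan2(H[0,1]-H[1,0],H[0,0]+H[1,1])
Q=np.array([[np.cos(th),-np.sin(th)],[np.sin(th),np.cos(th)]]);O=wm-Q@fm
print("file",O.round(4),np.degrees(th).round(2),"resid mm",((W-(F@Q.T+O))*1e3).round(1).tolist())
tof=lambda p:((np.array(p)[:2]-O)@Q*1e3).round(1)
for n,(u,v),z in [("knobtop",(402,381),.034),("knobC",(402,390),.034),("cover +y",(372,405),.003),("postR",(484,136),.05),("postL",(470,268),.05)]:
    p=pix(s,u*c,v*c,z);d=pix(s,u*c,v*c);print(n,p.round(4),tof(p),"depth",d.round(4),tof(d))
D=s["depth"]
# knob cloud
X=[pix(s,u,v) for u in range(268,300) for v in range(255,290)]
X=np.array([x for x in X if x[2]>.018 and x[2]<.05]);X=X[X[:,2]>.02]
f=np.array([tof(x) for x in X]);k=f[:,1]>118
print("knob file range",f[k].min(0),f[k].max(0),np.percentile(X[k,2],[5,50,98]).round(4),k.sum(),"world mid",(O+Q@((f[k].min(0)+f[k].max(0))/2e3)).round(4))
# post/arch cloud z>0.025 over sheets
X=np.array([pix(s,u,v) for u in range(295,350) for v in range(75,205)]);X=X[(X[:,2]>.022)&(X[:,2]<.08)];f=np.array([tof(x) for x in X])
for sy in (-1,1):
    k=(f[:,1]*sy>20)&(f[:,0]<5);g=np.c_[f[k],X[k,2]*1e3]
    for zl in range(22,70,6):
        h=g[(g[:,2]>=zl)&(g[:,2]<zl+6)]
        if len(h):print(sy,zl,len(h),h.min(0).round(1),h.max(0).round(1))
E
```

```text
file [0.5474 0.0892] -2.73 resid mm [[-0.1, -0.5], [1.0, 0.3], [-0.5, -0.5], [-0.5, 0.7]]
knobtop [0.5781 0.209  0.034 ] [ 25.  121.1] depth [0.5782 0.2118 0.0288] [ 24.9 123.9]
knobC [0.5785 0.2162 0.034 ] [ 24.9 128.3] depth [0.5785 0.2165 0.0334] [ 24.9 128.6]
cover +y [0.6035 0.2461 0.003 ] [ 48.6 159.3] depth [0.6037 0.2473 0.001 ] [ 48.7 160.5]
postR [0.5254 0.0497 0.05  ] [-20.2 -40.5] depth [0.5256 0.0498 0.0511] [-20.  -40.4]
postL [0.533  0.1254 0.05  ] [-16.1  35.5] depth [0.5325 0.1261 0.0471] [-16.6  36.1]
knob file range [ 17.9 118.4] [ 31.5 137.6] [0.0272 0.0318 0.0346] 228 world mid [0.5782 0.2159]
-1 22 5 [-16.5 -40.2  23.3] [-14.2 -37.5  26.1]
-1 28 7 [-17.1 -39.8  28. ] [-14.1 -37.4  32.9]
-1 34 5 [-17.2 -38.6  34.9] [-15.  -37.7  39.4]
-1 40 5 [-18.9 -38.   40.1] [-15.  -37.5  45.6]
-1 46 13 [-20.1 -43.5  47.2] [-17.  -37.8  51.9]
-1 52 44 [-19.  -43.9  52.1] [-11.3 -37.9  57.9]
-1 58 119 [-14.  -43.4  58.1] [  3.5 -38.2  64. ]
-1 64 59 [ -5.3 -43.1  64. ] [  4.7 -38.1  66.3]
1 22 13 [-18.2  35.9  22.6] [-13.9  39.8  27.8]
1 28 10 [-18.4  36.   28.3] [-14.   40.8  33.9]
1 34 12 [-18.9  35.8  34.2] [-13.9  39.9  39.5]
1 40 12 [-19.9  35.9  40.4] [-13.9  38.5  45.7]
1 46 18 [-19.6  35.8  46.1] [-14.2  41.8  51.8]
1 52 34 [-19.4  36.1  52.3] [-11.4  41.4  57.9]
1 58 99 [-14.   36.1  58.3] [ 4.4 41.9 63.9]
1 64 45 [-8.8 36.6 64. ] [ 4.7 41.1 66.7]
```

The picture shows the knob at (402,390), post tips near (484,136) and (470,268), and the sheet corners as expected. The fit residuals are under 1 mm. The margin offset is about 7 mm, so the posts are at file x ≈ -17 and the grip at world (0.578, 0.219).

>>> servo_tool(
  moves=[
    [0.6,0,3,0,0,0,0],
    [0.6,0,6,-2,0,0,0],
    [0.6,0,7.9,-4,0,0,0],
    [0.6,0,7.9,-7,0,0,0],
    [0.6,0,7.9,-10,0,0,0],
    [0.6,0,7.9,-12.5,0,0,0],
    [0.6,0,7.9,-14,0,0,0],
    [0.6,0,7.9,-14.7,0,0,0],
    [0.6,0,7.9,-14.7,0,0,0],
    [0.6,0,7.9,-14.7,0,0,0],
  ],
)

```text
time_s: 4.12
tcp_pos: [0.5784, 0.2191, 0.1836]
tool_rot: [-179.9, 0.0, -92.7]
wrist_force: [-0.2, 0.4, 0.5]
grip_width: 0.0515
grip_force: 0.0
```

>>> servo_tool(
  moves=[
    [0.3,0,0,0,0,0,0],
    [0.2,0,0,0,0,0,0],
    [0.1,0,0,0,0,0,0],
    [0.05,0,0,0,0,0,0],
    [0,0,0,0,0,0,0],
    [0,0,0,0,0,0,0],
    [0,0,0,0,0,0,0],
    [0,0,0,0,0,0,0],
    [0,0,0,0,0,0,0],
    [0,0,0,0,0,0,0],
  ],
  grip_force=20,
)

```text
time_s: 4.95
tcp_pos: [0.5779, 0.2194, 0.1835]
tool_rot: [-180.0, 0.0, -92.7]
wrist_force: [-5.8, 1.3, 5.7]
grip_width: 0.0135
grip_force: 24.9
```

>>> servo_tool(
  moves=[
    [0,-0.03,0,0.4,0,0,0],
    [0,-0.04,-0.04,0.8,0,0,0],
    [0,-0.05,-0.16,1.6,0,0,0],
    [0,-0.06,-0.36,2.36,0,0,0],
    [0,-0.07,-0.63,3.12,0,0,0],
    [0,-0.09,-0.98,3.84,0,0,0],
    [0,-0.11,-1.4,4.52,0,0,0],
    [0,-0.13,-1.88,5.15,0,0,0],
    [0,-0.16,-2.43,5.74,0,0,0],
    [0,-0.16,-2.43,5.74,0,0,0],
  ],
)

```text
time_s: 5.78
tcp_pos: [0.5764, 0.1932, 0.242]
tool_rot: [-180.0, -0.1, -92.8]
wrist_force: [-3.1, -1.9, 1.5]
grip_width: 0.0131
grip_force: 23.3
```

>>> servo_tool(
  moves=[
    [0,-0.01,-0.3,0.25,0,0,0],
    [0,-0.03,-0.6,0.53,0,0,0],
    [0,-0.03,-0.75,0.65,0,0,0],
    [0,-0.03,-0.75,0.65,0,0,0],
    [0.2,-0.03,-0.75,0.65,0,0,0],
    [0.4,-0.03,-0.75,0.65,0,0,0],
    [0.4,-0.03,-0.75,0.65,0,0,0],
    [0.4,-0.03,-0.75,0.65,0,0,0],
    [0.5,-0.03,-0.75,2.65,0,0,0],
    [0.5,-0.03,-0.75,5.65,0,0,0],
  ],
)

```text
time_s: 6.62
tcp_pos: [0.5754, 0.187, 0.2931]
tool_rot: [179.6, -0.2, -92.7]
wrist_force: [1.1, 0.9, 0.4]
grip_width: 0.043
grip_force: 0.0
```

>>> servo_tool(
  moves=[
    [1,0,0,3,0,0,0],
    [1,-0.5,-3,4,0,0,7],
    [1,-1.2,-7,4,0,0,14],
    [1,-2,-11,4,0,0,21],
    [1,-3,-15,4,0,0,28],
    [1,-4,-19,4,0,0,35],
    [1,-5,-23,4,0,0,42],
    [1,-6,-27,4,0,0,49],
    [1,-7,-31,4,0,0,56],
    [1,-8,-35,4,0,0,62],
  ],
)

```text
time_s: 7.45
tcp_pos: [0.4987, -0.1514, 0.3368]
tool_rot: [-180.0, -0.0, -31.3]
wrist_force: [0.6, -1.1, -0.0]
grip_width: 0.0854
grip_force: 0.0
```

>>> servo_tool(
  moves=[
    [1,-1,-4,0,0,0,6],
    [1,-2,-8,0,0,0,10.4],
    [1,-3,-12,0,0,0,10.4],
    [1,-3.5,-15,0,0,0,10.4],
    [1,-3.5,-15.3,0,0,0,10.4],
    [1,-3.5,-15.3,0,0,0,10.4],
    [1,-3.5,-15.3,0,0,0,10.4],
    [1,-3.5,-15.3,0,0,0,10.4],
    [1,-3.5,-15.3,0,0,0,10.4],
    [1,-3.5,-15.3,0,0,0,10.4],
  ],
)

```text
time_s: 8.28
tcp_pos: [0.465, -0.3018, 0.3367]
tool_rot: [180.0, -0.0, -21.2]
wrist_force: [0.7, 0.0, -0.1]
grip_width: 0.0853
grip_force: 0.0
```

```bash
python3 - <<'E'
from h import *
import pickle
s=viewer.snapshot("wrist");a=viewer.snapshot("side");pickle.dump((s,a),open("p2.pkl","wb"))
cv2.imwrite("pics/e.png",np.hstack([cv2.resize(s["color"][:,:,::-1],(560,420)),cv2.resize(a["color"][120:220,220:280,::-1],(240,400)) if 0 else cv2.copyMakeBorder(cv2.resize(a["color"][125:185,215:275,::-1],(240,240),interpolation=cv2.INTER_CUBIC),0,180,0,0,0)]))
o=robot.observe();print(o["tcp_pos"],o["tool_rot"])
E
```

```text
[ 0.46487172 -0.30203194  0.33672966] [-1.79999683e+02 -2.34540811e-02 -2.12133642e+01]
```

View pics/e.png

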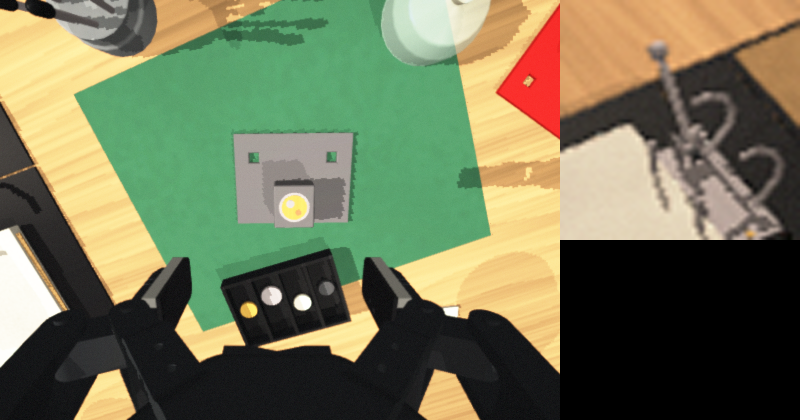

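```bash
python3 - <<'E'
from h import *
import pickle
s,a=pickle.load(open("p2.pkl","rb"))
g=cv2.cvtColor(s["color"],cv2.COLOR_RGB2GRAY)
zt=np.median([pix(s,u,v)[2] for u in range(243,270,3) for v in range(170,215,5)]);zm=np.median([pix(s,u,v)[2] for u in range(160,220,6) for v in range(150,215,6)])
print("board top",zt.round(4),"mat",zm.round(4))
z=zm+.005
# board mask: height above mat 3..7mm & case; green holes by colour
hsv=cv2.cvtColor(s["color"],cv2.COLOR_RGB2HSV)
roi=np.zeros_like(g);roi[120:235,220:370]=1
green=((hsv[...,1]>70)&(hsv[...,0]>40)&(hsv[...,0]<95)&(roi>0)).astype(np.uint8)
n,l,st,ce=cv2.connectedComponentsWithStats(green)
H=[ce[i] for i in range(1,n) if 30<st[i,4]<200 and 240<ce[i][0]<345 and 145<ce[i][1]<170];print("hole px",H)
hp=[pix(s,*c,z-.0025) for c in sorted(H,key=lambda c:-c[0])]
board=((green==0)&(roi>0)).astype(np.uint8);board[:, :232]=0
C=[(233.5,133),(354,133),(350.5,223),(237,223)]
Q=[pix(s,*c,z) for c in C]
for q in hp+Q: print(q.round(4))
print([np.linalg.norm(Q[i]-Q[(i+1)%4]).round(4) for i in range(4)])
c=np.mean(Q,0);print("ctr",c.round(4),"yaw",[np.degrees(np.arctan2(*(Q[i]-Q[j])[1::-1])).round(2) for i,j in [(0,3),(1,2)]],[np.degrees(np.arctan2(*(Q[i]-Q[j])[1::-1])).round(2)-90 for i,j in [(0,1),(3,2)]])
t=[pix(s,u,v) for u in range(276,313,4) for v in range(192,225,4)];t=np.array([p for p in t if p[2]>.02]);print("case top z",np.median(t[:,2]).round(4),"case ctr",(pix(s,293.8,209,np.median(t[:,2]))).round(4))
if len(hp)==2:
    m=(hp[0]+hp[1])/2;print("hole dist",np.linalg.norm(hp[0]-hp[1]).round(4),"yaw",np.degrees(np.arctan2(*(hp[1]-hp[0])[1::-1])).round(2)-90,"mid",m.round(4))
E
```

```text
board top 0.0049 mat 0.0008
hole px [array([253.95, 157.05]), array([331.15384615, 156.11538462])]
[ 0.4811 -0.3676  0.0033]
[ 0.5089 -0.2932  0.0033]
[ 0.5386 -0.2835  0.0058]
[ 0.4951 -0.3958  0.0058]
[ 0.405  -0.3645  0.0058]
[ 0.4497 -0.2489  0.0058]
[np.float64(0.1204), np.float64(0.0954), np.float64(0.1239), np.float64(0.0953)]
ctr [ 0.4721 -0.3232  0.0058] yaw [np.float64(-21.26), np.float64(-19.16)] [np.float64(-21.14), np.float64(-21.159999999999997)]
case top z 0.0316 case ctr [ 0.4503 -0.3136  0.0316]
hole dist 0.0795 yaw -20.459999999999994 mid [ 0.495  -0.3304  0.0033]
```

The wrist view shows the leaf at (295,178) with holes at (254,157) and (331,156). The inset shows the lever up and the rings open. The case centre is at (0.452, -0.315).

>>> servo_tool(
  moves=[
    [1,-0.6,-0.6,-3,0,0,0.4],
    [1,-1.3,-1.3,-6,0,0,0.4],
    [1,-1.3,-1.3,-9,0,0,0.4],
    [1,-1.3,-1.3,-12,0,0,0.4],
    [1,-1.3,-1.3,-14,0,0,0.4],
    [1,-1.3,-1.3,-15,0,0,0.4],
    [1,-1.3,-1.3,-15.4,0,0,0.4],
    [0.8,-1.3,-1.3,-15.4,0,0,0.4],
    [0.7,-1.3,-1.3,-15.4,0,0,0.4],
    [0.6,-1.3,-1.3,-15.4,0,0,0.4],
  ],
)

```text
time_s: 9.22
tcp_pos: [0.4523, -0.3159, 0.1845]
tool_rot: [180.0, -0.2, -20.9]
wrist_force: [-0.1, 0.6, -0.4]
grip_width: 0.0523
grip_force: 0.0
```

>>> servo_tool(
  moves=[
    [0.5,0,0,0,0,0,0],
    [0.4,0,0,0,0,0,0],
    [0.3,0,0,0,0,0,0],
    [0.3,0,0,0,0,0,0],
    [0.2,0,0,0,0,0,0],
    [0.2,0,0,0,0,0,0],
    [0.2,0,0,0,0,0,0],
    [0.2,0,0,0,0,0,0],
    [0.2,0,0,0,0,0,0],
    [0.2,0,0,0,0,0,0],
  ],
  grip_force=25,
)

```text
time_s: 10.05
tcp_pos: [0.4521, -0.3159, 0.1841]
tool_rot: [180.0, -0.1, -20.9]
wrist_force: [-0.8, 1.5, 6.1]
grip_width: 0.0395
grip_force: 27.4
```

>>> servo_tool(
  moves=[
    [0.2,0,0,1,0,0,0],
    [0.2,0,0,3,0,0,0],
    [0.2,0,0,6,0,0,0],
    [0.2,0,0,9,0,0,0],
    [0.2,0,1,12,0,0,0],
    [0.2,0.2,3,12,0,0,2],
    [0.2,0.4,6,12,0,0,5],
    [0.2,0.7,9,12,0,0,8],
    [0.2,1,12,12,0,0,11],
    [0.2,1.3,15,12,0,0,14],
  ],
)

```text
time_s: 10.88
tcp_pos: [0.4641, -0.1645, 0.3027]
tool_rot: [-180.0, 0.0, -6.8]
wrist_force: [-0.5, 0.0, -2.0]
grip_width: 0.0394
grip_force: 26.5
```

>>> servo_tool(
  moves=[
    [0.2,0.2,3,0,0,0,2],
    [0.2,0.4,6,0,0,0,4.2],
    [0.2,0.7,9,0,0,0,4.2],
    [0.2,1,12,0,0,0,4.2],
    [0.2,1.3,15,0,0,0,4.2],
    [0.2,1.6,18,0,0,0,4.2],
    [0.2,1.8,21,0,0,0,4.2],
    [0.2,2,23.5,0,0,0,4.2],
    [0.2,2,25,0,0,0,4.2],
    [0.2,2,25.7,0,0,0,4.2],
  ],
)

```text
time_s: 11.72
tcp_pos: [0.4843, 0.093, 0.3025]
tool_rot: [180.0, 0.0, -2.6]
wrist_force: [-0.4, -0.1, -1.3]
grip_width: 0.0397
grip_force: 26.6
```

>>> servo_tool(
  moves=[
    [0.2,0,0,-1,0,0,0],
    [0.2,0,0,-2,0,0,0],
    [0.2,0,0,-2.7,0,0,0],
    [0.2,0,0,-3.4,0,0,0],
    [0.2,0,0,-3.4,0,0,0],
    [0.2,0,0,-3.4,0,0,0],
    [0.2,0,0,-3.4,0,0,0],
    [0.2,0,0,-3.4,0,0,0],
    [0.2,0,0,-3.4,0,0,0],
    [0.2,0,0,-3.4,0,0,0],
  ],
)

```text
time_s: 12.55
tcp_pos: [0.4846, 0.0913, 0.269]
tool_rot: [-180.0, -0.0, -2.7]
wrist_force: [-0.0, 0.2, -0.6]
grip_width: 0.0397
grip_force: 26.6
```

```bash
python3 - <<'E'
from h import *
import pickle
s=viewer.snapshot("wrist");a=viewer.snapshot("side");pickle.dump((s,a),open("p3.pkl","wb"))
save(s,"f.png",None,800/560)
o=robot.observe();print(o["tcp_pos"],o["tool_rot"],o["wrist_force"],o["grip_width"])
E
```

```text
[0.48461095 0.09129075 0.26880542] [-1.79991529e+02 -2.17382919e-02 -2.68618757e+00] [-1.00922446 -0.42156892 -1.24262578] 0.03939963616151552
```

View pics/f.png

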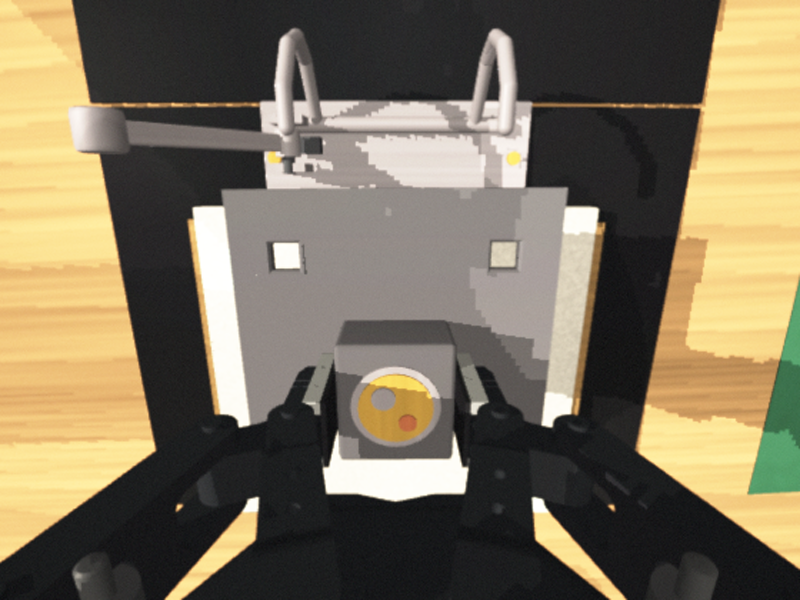

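The view shows the holes at (287,257) and (504,255), the leaf square in the gripper, and the posts hidden under the board. I'll back off along file -x and lower to post-tip height, so holes and posts can be compared in one picture.

>>> servo_tool(
  moves=[
    [0.2,-1.5,0.07,0,0,0,0],
    [0.2,-3,0.14,0,0,0,0],
    [0.2,-4.5,0.21,0,0,0,0],
    [0.2,-4.5,0.21,-1,0,0,0],
    [0.2,-4.5,0.21,-2,0,0,0],
    [0.2,-4.5,0.21,-3,0,0,0],
    [0.2,-4.5,0.21,-3.6,0,0,0],
    [0.2,-4.5,0.21,-3.6,0,0,0],
    [0.2,-4.5,0.21,-3.6,0,0,0],
    [0.2,-4.5,0.21,-3.6,0,0,0],
  ],
)

```text
time_s: 13.48
tcp_pos: [0.4399, 0.0934, 0.2328]
tool_rot: [180.0, -0.0, -2.7]
wrist_force: [1.0, -0.0, -1.2]
grip_width: 0.0398
grip_force: 26.6
```

```bash
python3 - <<'E'
from h import *
import pickle
s=viewer.snapshot("wrist");pickle.dump(s,open("p4.pkl","wb"))
save(s,"g.png",(130,60,450,300),2.5)
o=robot.observe();print(o["tcp_pos"],o["tool_rot"],o["wrist_force"],o["grip_width"])
E
```

```text
[0.43989583 0.09337962 0.23296299] [ 1.79993261e+02 -3.03043393e-02 -2.69833229e+00] [ 0.14956539  0.3205962  -1.52673788] 0.03946636958477427
```

View pics/g.png

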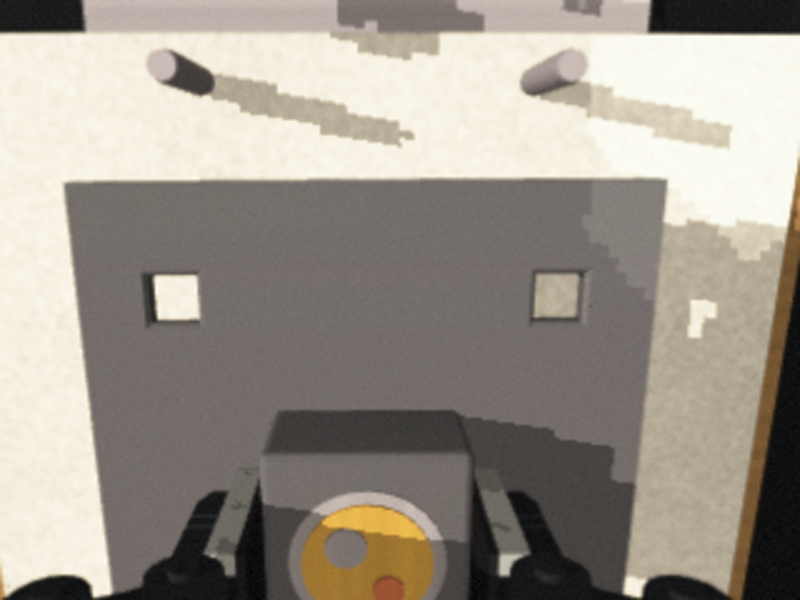

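```bash
python3 - <<'E'
from h import *
import pickle
s=pickle.load(open("p4.pkl","rb"));f=lambda x,y:(x/2.5+130,y/2.5+60)
zt=np.median([pix(s,u,v)[2] for u in range(200,330,6) for v in range(140,210,6)]);print("board top",zt.round(4))
zp=[pix(s,*f(x,y))[2].round(4) for x,y in [(162,67),(571,66)]];print("tip z",zp)
hl,hr=[pix(s,*f(x,y),zt) for x,y in [(172,298),(559,296)]]
print("hole size",[np.linalg.norm(pix(s,*f(x,298),zt)-pix(s,*f(X,298),zt)).round(4) for x,X in [(143,201),(530,588)]])
e=[pix(s,*f(x,y),zt) for x,y in [(66,183),(666,180)]];print("far edge",np.linalg.norm(e[0]-e[1]).round(4),np.degrees(np.arctan2(*(e[0]-e[1])[1::-1])).round(2)-90)
pl,pr=[pix(s,*f(x,y),.05) for x,y in [(162,67),(571,66)]]
for n,l,r in [("holes",hl,hr),("posts",pl,pr)]: print(n,l.round(4),r.round(4),"d",np.linalg.norm(l-r).round(4),"yaw",np.degrees(np.arctan2(*(l-r)[1::-1])).round(2)-90)
print("shift L,R,mean",(pl-hl).round(4),(pr-hr).round(4),((pl+pr-hl-hr)/2).round(4))
E
```

```text
board top 0.0534
tip z [np.float64(0.05), np.float64(0.0501)]
hole size [np.float64(0.012), np.float64(0.012)]
far edge 0.1188 -2.4000000000000057
holes [0.4868 0.1315 0.0534] [0.4834 0.0516 0.0534] d 0.08 yaw -2.3799999999999955
posts [0.5315 0.1289 0.05  ] [0.528  0.0496 0.05  ] d 0.0794 yaw -2.5600000000000023
shift L,R,mean [ 0.0448 -0.0026 -0.0034] [ 0.0445 -0.002  -0.0034] [ 0.0447 -0.0023 -0.0034]
```

>>> servo_tool(
  moves=[
    [0.2,0,0,1,0,0,0],
    [0.2,0,0,2,0,0,0],
    [0.2,1.5,-0.08,2,0,0,0],
    [0.2,3,-0.16,2,0,0,0],
    [0.2,4.2,-0.22,2,0,0,0],
    [0.2,4.47,-0.23,2,0,0,0],
    [0.2,4.47,-0.23,2,0,0,0],
    [0.2,4.47,-0.23,1.2,0,0,0],
    [0.2,4.47,-0.23,0.5,0,0,0],
    [0.2,4.47,-0.23,0.5,0,0,0],
  ],
)

```text
time_s: 14.37
tcp_pos: [0.4833, 0.0909, 0.2355]
tool_rot: [180.0, 0.2, -2.7]
wrist_force: [-0.5, -1.0, -2.0]
grip_width: 0.0396
grip_force: 26.6
```

>>> servo_tool(
  moves=[
    [0.2,0,0,-0.1,0,0,0],
    [0.2,0,0,-0.2,0,0,0],
    [0.2,0,0,-0.3,0,0,0],
    [0.2,0,0,-0.4,0,0,0],
    [0.2,0,0,-0.5,0,0,0],
    [0.2,0,0,-0.6,0,0,0],
    [0.2,0,0,-0.7,0,0,0],
    [0.2,0,0,-0.75,0,0,0],
    [0.2,0,0,-0.75,0,0,0],
    [0.2,0,0,-0.75,0,0,0],
  ],
)

```text
time_s: 15.2
tcp_pos: [0.4843, 0.091, 0.23]
tool_rot: [180.0, 0.0, -2.7]
wrist_force: [0.1, -0.6, -1.6]
grip_width: 0.039
grip_force: 26.6
```

>>> servo_tool(
  moves=[
    [0.2,0,0,-0.2,0,0,0],
    [0.2,0,0,-0.4,0,0,0],
    [0.2,0,0,-0.6,0,0,0],
    [0.2,0,0,-0.8,0,0,0],
    [0.2,0,0,-1.0,0,0,0],
    [0.2,0,0,-1.2,0,0,0],
    [0.2,0,0,-1.4,0,0,0],
    [0.2,0,0,-1.6,0,0,0],
    [0.2,0,0,-1.8,0,0,0],
    [0.2,0,0,-1.8,0,0,0],
  ],
)

```text
time_s: 16.03
tcp_pos: [0.4841, 0.091, 0.2115]
tool_rot: [180.0, 0.0, -2.7]
wrist_force: [-0.5, 0.6, -1.0]
grip_width: 0.0392
grip_force: 26.6
```

>>> servo_tool(
  moves=[
    [0.2,0,0,-0.2,0,0,0],
    [0.2,0,0,-0.4,0,0,0],
    [0.2,0,0,-0.6,0,0,0],
    [0.2,0,0,-0.8,0,0,0],
    [0.2,0,0,-1.0,0,0,0],
    [0.2,0,0,-1.1,0,0,0],
    [0.2,0,0,-1.1,0,0,0],
    [0.2,0,0,-1.1,0,0,0],
    [0.2,0,0,-1.1,0,0,0],
    [0.2,0,0,-1.1,0,0,0],
  ],
)

```text
time_s: 16.87
tcp_pos: [0.4843, 0.0911, 0.2012]
tool_rot: [180.0, -0.0, -2.7]
wrist_force: [0.9, 0.7, -1.3]
grip_width: 0.0396
grip_force: 26.6
```

>>> servo_tool(
  moves=[
    [0.2,0,0,-0.05,0,0,0],
    [0.2,0,0,-0.1,0,0,0],
    [0.2,0,0,-0.13,0,0,0],
    [0.2,0,0,-0.13,0,0,0],
    [0.55,0,0,-0.13,0,0,0],
    [0.7,0,0,-0.13,0,0,0],
    [0.7,0,0,-0.13,0,0,0],
    [0.7,0,0,-0.13,0,0,0],
    [0.7,0,0,-0.13,0,0,0],
    [0.7,0,0,-0.13,0,0,0],
  ],
)

```text
time_s: 17.7
tcp_pos: [0.4843, 0.0911, 0.1999]
tool_rot: [180.0, -0.0, -2.7]
wrist_force: [0.3, -1.2, 0.1]
grip_width: 0.06
grip_force: 0.0
```

>>> servo_tool(
  moves=[
    [0.7,0,0,1,0,0,0],
    [0.7,0,0,3,0,0,0],
    [0.7,0,0,6,0,0,0],
    [0.7,0,0,9,0,0,0],
    [0.7,0,0,11,0,0,0],
    [0.7,-1,0,12,0,0,0],
    [0.7,-2,0,12,0,0,0],
    [0.7,-2,0,12,0,0,0],
    [0.7,-2,0,12,0,0,0],
    [0.7,-2,0,12,0,0,0],
  ],
)

```text
time_s: 18.53
tcp_pos: [0.4644, 0.091, 0.3198]
tool_rot: [180.0, 0.0, -2.7]
wrist_force: [-0.8, 0.6, 0.5]
grip_width: 0.0598
grip_force: 0.0
```

```bash
python3 - <<'E'
from h import *
import pickle
s=viewer.snapshot("wrist");pickle.dump(s,open("p5.pkl","wb"))
save(s,"i.png",None,800/560)
o=robot.observe();print(o["tcp_pos"],o["tool_rot"],o["wrist_force"],o["grip_width"])
E
```

```text
[0.46444683 0.09101873 0.31951048] [ 1.79969132e+02  2.46538677e-02 -2.68890511e+00] [ 1.09687157  0.00742964 -0.25955372] 0.05984178190415862
```

View pics/i.png

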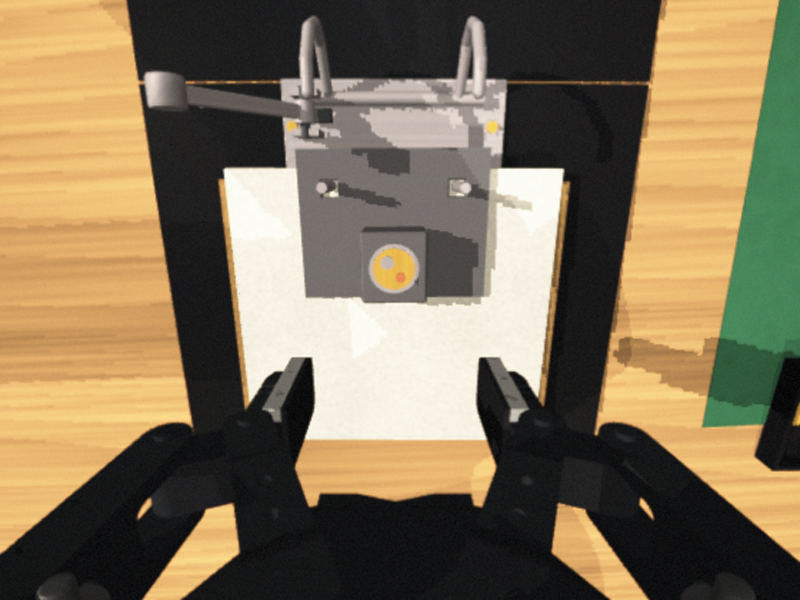

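The leaf is flat with posts visible through both holes at (323,187) and (460,187), and the rings are open. Next is the lever.

>>> servo_tool(
  moves=[
    [0.6,1,1,1,0,0,-7],
    [0.6,2,2,1,0,0,-14],
    [0.6,3.5,3,1,0,0,-21],
    [0.6,5,4,1,0,0,-28],
    [0.6,6.5,5,1,0,0,-35],
    [0.6,8,6,1,0,0,-42],
    [0.6,9.5,7,1,0,0,-49],
    [0.6,10.5,8,1,0,0,-56],
    [0.6,11.2,9,1,0,0,-63],
    [0.6,11.2,9.5,1,0,0,-70],
  ],
)

```text
time_s: 19.42
tcp_pos: [0.5776, 0.1869, 0.328]
tool_rot: [179.9, -0.1, -73.1]
wrist_force: [-0.7, 0.1, 0.6]
grip_width: 0.0511
grip_force: 0.0
```

>>> servo_tool(
  moves=[
    [0.6,0,0,0,0,0,-7],
    [0.6,0,0,0,0,0,-14],
    [0.6,0,0,0,0,0,-20],
    [0.6,0,0,0,0,0,-20],
    [0.6,0,0,0,0,0,-20],
    [0.6,0,0,0,0,0,-20],
    [0.6,0,0,0,0,0,-20],
    [0.6,0,0,0,0,0,-20],
    [0.6,0,0,0,0,0,-20],
    [0.6,0,0,0,0,0,-20],
  ],
)

```text
time_s: 20.25
tcp_pos: [0.5763, 0.186, 0.3298]
tool_rot: [180.0, -0.0, -92.7]
wrist_force: [-0.2, 0.5, 0.2]
grip_width: 0.0513
grip_force: 0.0
```

```bash
python3 - <<'E'
from h import *
import pickle
s0=pickle.load(open("p5.pkl","rb"))
print("leaf top z",[pix(s0,u/1.4286,v/1.4286)[2].round(4) for u,v in [(320,165),(390,210),(470,165),(325,280),(470,280)]])
s=viewer.snapshot("wrist");X=np.array([pix(s,u,v) for u in range(200,360) for v in range(120,400)])
k=(X[:,2]>.085)&(X[:,2]<.105)&(X[:,1]>.165)&(abs(X[:,0]-.577)<.02);X=X[k];print("knob",len(X),X.min(0).round(4),X.max(0).round(4),((X.min(0)+X.max(0))/2).round(4))
o=robot.observe();print(o["tcp_pos"],o["tool_rot"])
E
```

```text
leaf top z [np.float64(0.0199), np.float64(0.0196), np.float64(0.0195), np.float64(0.0196), np.float64(0.02)]
knob 391 [0.57   0.1777 0.085 ] [0.5838 0.1922 0.1001] [0.5769 0.1849 0.0926]
[0.57625729 0.18603299 0.3298    ] [ 1.79998372e+02  3.97135857e-04 -9.26646634e+01]
```

>>> servo_tool(
  moves=[
    [0.6,0.04,-0.03,-2,0,0,0],
    [0.6,0.04,-0.03,-4,0,0,0],
    [0.6,0.04,-0.03,-6,0,0,0],
    [0.6,0.04,-0.03,-7.5,0,0,0],
    [0.6,0.04,-0.03,-8.15,0,0,0],
    [0.6,0.04,-0.03,-8.15,0,0,0],
    [0.4,0.04,-0.03,-8.15,0,0,0],
    [0.3,0.04,-0.03,-8.15,0,0,0],
    [0.2,0.04,-0.03,-8.15,0,0,0],
    [0.1,0.04,-0.03,-8.15,0,0,0],
  ],
  grip_force=25,
)

```text
time_s: 21.13
tcp_pos: [0.5764, 0.1861, 0.2494]
tool_rot: [180.0, 0.1, -92.7]
wrist_force: [-4.4, 0.9, 5.0]
grip_width: 0.0135
grip_force: 29.5
```

>>> servo_tool(
  moves=[
    [0,0,0,0,0,0,0],
    [0,0,0,0,0,0,0],
    [0,0,0,0,0,0,0],
    [0,0,0,0,0,0,0],
    [0,0,0,0,0,0,0],
    [0,0,0,0,0,0,0],
    [0,0,0,0,0,0,0],
    [0,0,0,0,0,0,0],
    [0,0,0,0,0,0,0],
    [0,0,0,0,0,0,0],
  ],
  grip_force=25,
)

```text
time_s: 21.97
tcp_pos: [0.5763, 0.1861, 0.2496]
tool_rot: [180.0, 0.0, -92.7]
wrist_force: [-4.7, 1.1, 3.8]
grip_width: 0.013
grip_force: 29.3
```

>>> servo_tool(
  moves=[
    [0,0.0,0.16,-0.12,0,0,0],
    [0,0.01,0.32,-0.24,0,0,0],
    [0,0.02,0.62,-0.5,0,0,0],
    [0,0.04,0.92,-0.77,0,0,0],
    [0,0.06,1.2,-1.06,0,0,0],
    [0,0.07,1.47,-1.36,0,0,0],
    [0,0.08,1.72,-1.67,0,0,0],
    [0,0.09,1.95,-1.99,0,0,0],
    [0,0.1,2.17,-2.32,0,0,0],
    [0,0.11,2.37,-2.67,0,0,0],
  ],
)

```text
time_s: 22.8
tcp_pos: [0.5776, 0.2095, 0.2246]
tool_rot: [-180.0, -0.0, -92.7]
wrist_force: [-8.4, -1.6, 13.0]
grip_width: 0.0134
grip_force: 32.4
```

>>> servo_tool(
  moves=[
    [0,0.01,0.18,-0.35,0,0,0],
    [0,0.02,0.35,-0.72,0,0,0],
    [0,0.02,0.5,-1.1,0,0,0],
    [0,0.03,0.62,-1.48,0,0,0],
    [0,0.04,0.73,-1.86,0,0,0],
    [0,0.04,0.82,-2.25,0,0,0],
    [0,0.05,0.89,-2.65,0,0,0],
    [0,0.05,0.94,-3.04,0,0,0],
    [0,0.05,0.96,-3.3,0,0,0],
    [0,0.05,0.97,-3.5,0,0,0],
  ],
)

```text
time_s: 23.63
tcp_pos: [0.578, 0.2208, 0.1884]
tool_rot: [-179.9, 0.2, -92.6]
wrist_force: [-6.9, 5.0, 5.4]
grip_width: 0.0134
grip_force: 35.2
```

>>> servo_tool(
  moves=[
    [0,0,0,-0.1,0,0,0],
    [0,0,0,-0.2,0,0,0],
    [0,0,0,-0.3,0,0,0],
    [0,0,0,-0.3,0,0,0],
    [0.3,0,0,-0.3,0,0,0],
    [0.5,0,0,-0.3,0,0,0],
    [0.6,0,0,-0.3,0,0,0],
    [0.6,0,0,-0.3,0,0,0],
    [0.6,0,0,0.5,0,0,0],
    [0.6,0,0,2,0,0,0],
  ],
)

```text
time_s: 24.47
tcp_pos: [0.5778, 0.2186, 0.205]
tool_rot: [179.8, -0.1, -92.7]
wrist_force: [-0.0, -0.6, -0.2]
grip_width: 0.0511
grip_force: 0.0
```

>>> servo_tool(
  moves=[
    [0.6,0,0,3,0,0,0],
    [0.6,0,0,6,0,0,0],
    [0.6,0,0,9,0,0,0],
    [0.6,0,-2,12,0,0,0],
    [0.6,0,-5,13,0,0,0],
    [0.6,0,-8,13,0,0,0],
    [0.6,0,-8,13,0,0,0],
    [0.6,0,-8,13,0,0,0],
    [0.6,0,-8,13,0,0,0],
    [0.6,0,-8,13,0,0,0],
  ],
)

```text
time_s: 25.3
tcp_pos: [0.5782, 0.1396, 0.3364]
tool_rot: [180.0, -0.0, -92.7]
wrist_force: [-1.3, -0.3, -0.9]
grip_width: 0.0513
grip_force: 0.0
```

```bash
python3 - <<'E'
from h import *
s=viewer.snapshot("wrist");save(s,"j.png",None,800/560)
X=np.array([pix(s,u,v) for u in range(220,340) for v in range(150,330)])
k=(X[:,2]>.02)&(X[:,2]<.11)&(X[:,1]>.205)&(X[:,1]<.235)&(abs(X[:,0]-.578)<.02);print("knob",k.sum(),X[k].min(0).round(4),X[k].max(0).round(4))
E
```

```text
knob 223 [0.5713 0.2051 0.0228] [0.5847 0.2247 0.0355]
```

View pics/j.png

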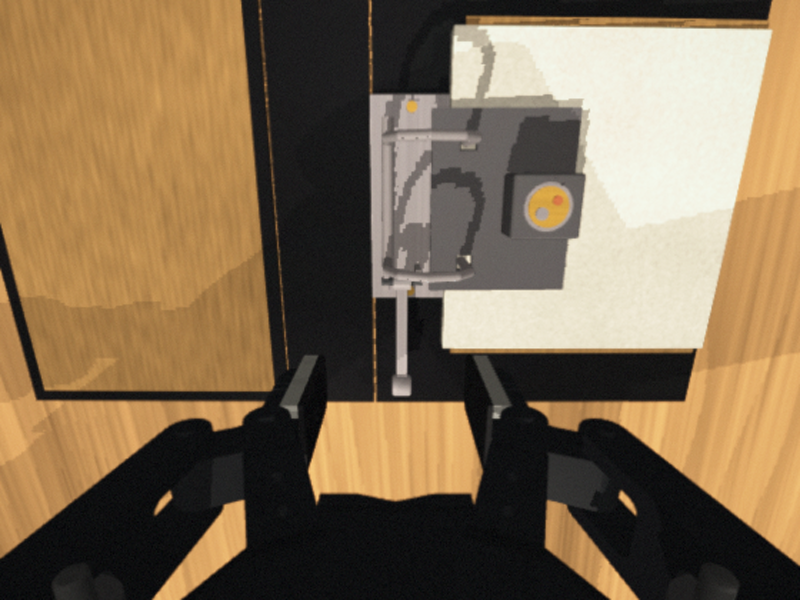

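The picture shows the lever down with its knob at (402,385), top about 34 mm high. The rings are shut over both posts, the leaf is flat, and the arm is clear.

```bash
python3 -c "
from h import *
print(robot.sign_off())"
```

```text
the job is handed in; nothing more can be done
None
```

The leaf is filed flat over both posts, the rings are shut with the lever down, the arm is clear, and the job was handed in at about 25 s; the hand-in returned no verdict.

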